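# Gauge a spindle journal: go, then no-go

### The arm

A 6-joint arm with a two-finger parallel gripper is mounted at the origin on a cart in front of the work surface, level with it; the furniture and walls round the work are solid. World frame = base frame: x ahead of the robot, y to its left, z up, the work surface at z = 0. Lengths are in m, angles in rad, forces in N, time in s.
With the tool pointing down it reaches from about 0.35 to 0.875 m from the base axis. Payload 4.2 kg.
Tool frame: the origin (TCP) lies at the very end of the fingers, on their centre line; the grasp point (between the pads) lies 19 mm behind it; z points along the fingers, y is the line along which they close (so a half turn about z gives the same grasp; the last joint's range is limited). The gripper opens to 87 mm and grips with 3 to 60 N. Pads are 19 mm wide; open, the fingers measure 117 mm over their backs; the gripper's body (75 mm by 190 mm) begins 51 mm behind the grasp point.
Start: joints at [1.552, 0.385, 0.008, 0, -1.194, -0.259], TCP at [0.171, 0.601, 0.223] pointing down, gripper open.
Joint ranges: [-3.14, 3.14], [-1.21, 2.06], [-1.07, 1.41], [-3.16, 2.05], [-2.99, -0.16], [-3.1, 3.1]. Speed limits (rad/s): [2.79, 2.79, 3.14, 3.14, 3.14, 3.14].

### API

Orientations are given as a 3x3 rotation matrix whose columns are the frame's x, y, z axes.
In Python, from bench import manip gives the robot as it stands.
- The arm moves only by the shell command python3 -m creep 'ROWS' [OPENING] [FORCE]. ROWS is JSON, a list of rows, each an object of numbers: "x", "y", "z": the shift along the tool's x, y, z in m; "wx", "wy", "wz": the turn, a rotation vector about the tool's x, y, z in rad. In form: [{"x": .., "y": .., "z": .., "wx": .., "wy": .., "wz": ..}, ...]. A call has 1 to 20 rows; each row is the pose to reach, as a shift and turn from the pose commanded when the call began, along the tool's axes at that moment; what a row does not reach only later rows make up. A row lasts 1/12 s, in which the tool goes at most 41.7 mm and 7.16 degrees, less where a joint would pass 70% of its speed; a pose out of reach is approached as far as the arm can. A call with a gripper value outside its range is refused whole. OPENING is the gripper command: -1 is shut, 1 is fully open, values between are in proportion, set as the call begins (- or left out, the last holds). The fingers move at their own pace and stop on an object; FORCE is the grip in N (left out, the last holds). Time passes only in rows, so rows that repeat a pose let the fingers close. It gives the time, the measured TCP pose, the force, the opening and the grip force at its end, in the units of the state.
- manip.get_obs(): the state, without advancing time (a new reading comes with each control period).
- manip.camera(name): name is "scene" or "top"; returns a dict with "image" (384x512x3 uint8, blue, green, red), "mtx" (3x3 intrinsics, pixels), "k1" (the pictures are not rectified: a ray, as slopes to the right and down, at radius r is drawn at 1 + k1 r^2 times it, then the intrinsics apply), "rvec" (rotation vector, rad) and "tvec" (3), from world to camera coordinates, as OpenCV has them. Camera axes: x right, y down, z forward; pixel columns grow to the right and rows downward; lengths in m; the calibration is good to about 2 mm. A picture is of the moment at which its call begins. There is no depth.
- manip.finish_job(): hands the job in; it is judged then, once.
The state is a dict: "t": time; "qpos": joint angles; "joint_velocities": joint speeds; "effort": joint torques, N m; "ee_pos": TCP position; "eef_rot": TCP orientation; "force": force on the tool from outside, world axes, zero at the start; "wrist_torque": the same for the moment, N m; "finger_gap": finger opening in m; "grasp_force": force on a finger pad.
Only numpy, scipy, OpenCV 4.12 (cv2) and the standard library are available. Lean on these libraries where they do the work, as an engineer would, in place of code of your own. Each camera call takes 0.05 s, during which the arm holds its last target. There are 200 camera calls.

### The job

Check the turned spindle in the bench gauge: take it from the grey stand by its square brass head, hold it upright with its round journal well down in front of the gauge's open end, and push it level right through the green-marked go gap and on against the red-marked no-go anvils, which must stop it. Press it there lightly, with about 10 N and never over 15 N anywhere in the gauge, for one second, then take it out and stand it fully home in the green stand. Keep the gripper off the gauge and leave the other things on the bench where they are.

Things in the scene. Friction and masses are not known exactly. Their poses are not given: they have to be found in the camera images.
- spindle_mid (a point): Centre, half-way up, of the loose spindle: 66 mm long, 56 to 112 g, z axis up along it. Below: round steel journal, 16 mm diameter, from the foot (33 mm below this point) to 1 mm below it. Above: square brass head 20 x 20 mm, up to 33 mm above this point, its flats facing the x and y axes. It starts upright in the grey stand's hole, foot on its floor.
- spindle: The same spindle; origin at the centre of its foot, z up along it.
- gauge: Fixed U-shaped steel gap gauge, 111 mm long, 60 mm wide, 26 mm high, open above. Origin on the worktop, at the centre of the open front; x along the lane away from the front, y across, z up. The lane's floor is the worktop. A bar closes it at x = 99 to 111 mm. To gauge, carry the spindle's foot 4 to 12 mm above the worktop (part of it is under a 2 mm white mat).
- gauge_mouth (a point): On the gauge's centre line at the open front (x = 0), level with the jaw tops, 26 mm above the worktop; axes as the gauge's. Lead-in lips flare here, from x = -5 to 8 mm.
- gauge_go (a point): Centre of the go gap (x = 15 mm), level with the jaw tops. The go jaws, with green marks, leave a 17.5 mm gap from x = 4 to 26 mm.
- gauge_relief (a point): Gauge centre line at x = 38 mm, level with the jaw tops: here the lane is 30 mm wide. Behind it stand the two rigid no-go anvils (red marks), 13 mm apart, 12 mm thick. Their front faces are clamped somewhere from x = 50 to 84 mm, differently each time and not measured; the spindle's axis stops 4 to 5 mm before the faces.
- stand_wait_hole0 (a point): Centre of the mouth of the hole in the grey stand, a fixed block 46 x 46 x 24 mm; hole 18 mm diameter, 20 mm deep, level with the block's top.
- stand_pass_hole0 (a point): The same in the green stand, equal in size: hole 18 mm diameter, 20 mm deep, chamfered 2 mm at the mouth. Home, the spindle's foot is on the hole's floor and its centre 13 mm above this point. Grey and green stand may change sides.
- wax_mid (a point): Bystander: yellow wax tin, 56 mm across, 28 mm high; its centre.
- loupe_mid (a point): Bystander: black eye loupe, 36 mm across, 27 mm high; its centre.
- watch_movement_mid (a point): Bystander: brass watch movement, 41 mm across, 9 mm thick; its centre.
Mind the look-alikes: they are no part of the job. What is shaped like the spindle but blue or pink is not meant.

How it is judged:
On the way, in this order (a step that is already met when the one before it is completed fails the run):
1. the spindle is in front of the gauge's open end, its foot below the jaw tops (x of spindle_mid in the frame of gauge between -0.07 and -0.004 m and y of spindle_mid in the frame of gauge between -0.02 and 0.02 m and z of spindle_mid in the frame of gauge below 0.046 m), for 0.05 s.
2. it passes through the go gap with its journal well down between the jaws (x of spindle_mid in the frame of gauge between 0.01 and 0.024 m and y of spindle_mid in the frame of gauge between -0.003 and 0.003 m and z of spindle_mid in the frame of gauge below 0.046 m), for 0.05 s.
3. beyond the go gap it is pressed on the no-go anvils, upright, with more than 6 N for half a second (x of spindle_mid in the frame of gauge between 0.036 and 0.088 m and y of spindle_mid in the frame of gauge between -0.004 and 0.004 m and z of spindle_mid in the frame of gauge below 0.046 m and contact force between spindle and gauge above 6 N and angle between spindle_mid's own z axis and vertical below 0.2 rad), for 0.5 s.
At the end, for the whole second after the job is handed in: The spindle stands in the green stand: its centre within 3 mm of the hole's axis, its foot within 3 mm of the hole's floor, within 0.1 rad of upright, at rest and released (horizontal distance between spindle_mid and stand_pass_hole0 below 0.003 m and z of spindle_mid in the frame of stand_pass_hole0 below 0.016 m and angle between spindle_mid's own z axis and vertical below 0.1 rad and linear speed of spindle below 0.02 m/s); the robot touches nothing.
It fails at once if the spindle bears on the gauge with more than 15 N (contact force between spindle and gauge above 15 N).
It fails at once if the gripper bears on the gauge (contact force between any of the fingers, the arm and gauge above 3 N).
It fails at once if the wax tin, loupe or watch movement is moved over 15 mm (distance of any of wax_mid, loupe_mid, watch_movement_mid from where it was at the start of the episode above 0.015 m).
It also fails if it takes over 72 s, if anything falls off the work surface, if the arm or the gripper's body presses on something with over 40 N, if the wrist force passes 120 N, or if a joint passes its speed limit or range.

## Working session

There is one attempt and no reset: what is moved stays moved. The work goes in short steps, Python scripts to look and compute and a shell command to move; the robot and the scene stay as the last step left them, time stands still between calls to the robot, and variables do not carry over. Pictures are saved under pics/ and viewed, at most 12 in all, crops included, and the job is handed in when it is done.

```bash
mkdir -p pics; cat > h.py <<'E'
import numpy as np, cv2
from bench import manip
def cam(n):
    c=manip.camera(n); c['R']=cv2.Rodrigues(np.array(c['rvec'],float))[0]; c['t']=np.array(c['tvec'],float).ravel(); c['mtx']=np.array(c['mtx'],float); return c
def ray(c,u,v):
    k=c['k1']; p=cv2.undistortPoints(np.array([[[u,v]]],float),c['mtx'],np.array([k,0,0,0,0.]))[0,0]
    d=c['R'].T@np.array([p[0],p[1],1]); return -c['R'].T@c['t'],d
def onz(c,u,v,z):
    o,d=ray(c,u,v); return o+d*(z-o[2])/d[2]
def proj(c,P):
    return cv2.projectPoints(np.array([P],float),cv2.Rodrigues(c['R'])[0],c['t'],c['mtx'],np.array([c['k1'],0,0,0,0.]))[0].ravel()
E
python3 - <<'E'
from h import *
for n in('scene','top'):
    c=cam(n); cv2.imwrite(f'pics/{n}0.png',cv2.resize(c['image'],None,fx=1.5,fy=1.5,interpolation=cv2.INTER_CUBIC)); print(n,-c['R'].T@c['t'],c['R'][2],c['mtx'][0,0],c['k1'])
o=manip.get_obs(); print(o)
E
```

```text
scene [0.21989884 0.71130696 0.47878638] [ 0.38377808 -0.7701401  -0.50950821] 363.928614540824 -0.033388051885688615
top [0.4453884  0.01832332 0.91249544] [ 0.10276242  0.00224473 -0.9947034 ] 388.37528091473456 -0.07410513496675072
{'t': 0.1, 'qpos': array([ 1.55158722e+00,  3.85473783e-01,  6.76616542e-03, -4.65986283e-04,
       -1.19400116e+00, -2.58604151e-01]), 'joint_velocities': array([ 0.00049544, -0.00283416,  0.00191551,  0.00230153,  0.00028324,
        0.00106942]), 'effort': array([-1.20099008e-03, -3.91691601e+01,  1.87932551e+01,  4.23195228e+00,
        1.34097494e-02, -7.56505233e-05]), 'ee_pos': array([0.17123357, 0.60052213, 0.22156938]), 'eef_rot': array([[ 9.61610326e-01, -2.74418223e-01, -4.69950185e-04],
       [-2.74418616e-01, -9.61608444e-01, -1.90373556e-03],
       [ 7.05116639e-05,  1.95961485e-03, -9.99998077e-01]]), 'force': array([-0.14624169,  0.13307485, -0.16040833]), 'wrist_torque': array([-0.06919862, -0.06124523, -0.04248911]), 'grasp_force': 0.0, 'finger_gap': 0.08694489396500743}
```

View pics/scene0.png

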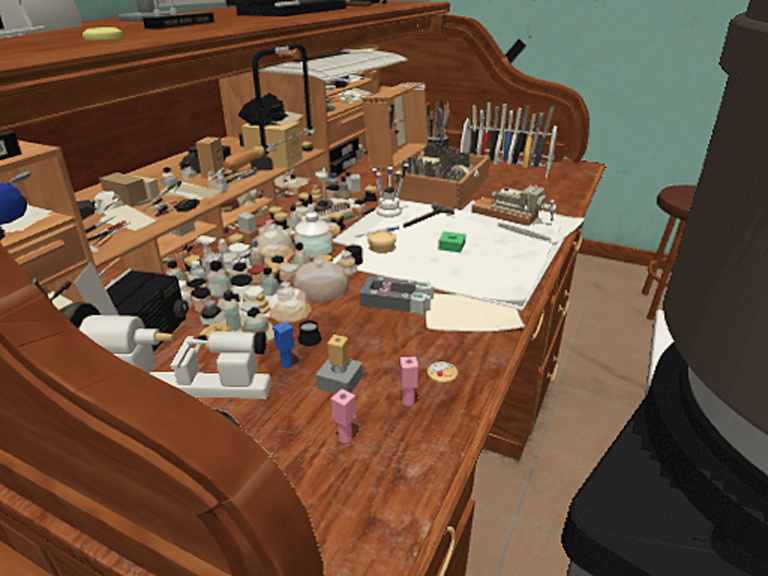

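View pics/top0.png

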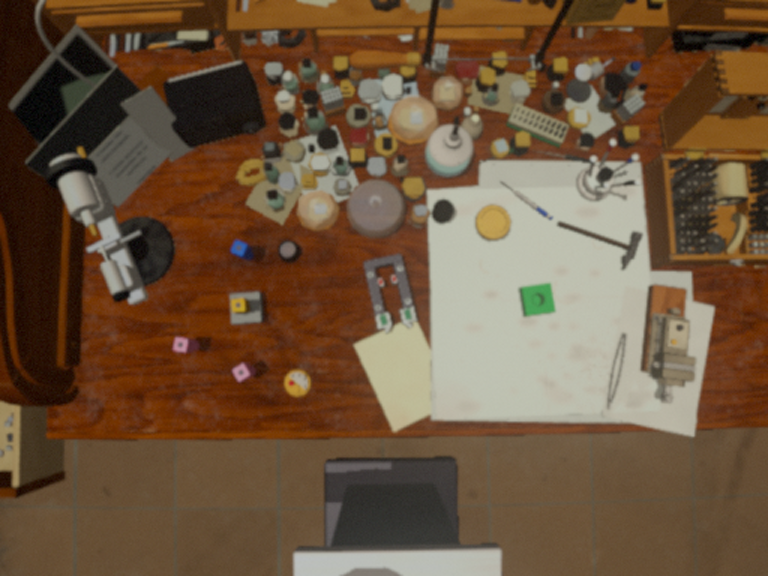

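Spindle (brass on grey) is at about (240,305) in the enlarged top view. The gauge has its green marks at (384,320) and (408,316) and its bar near (384,262), so it opens toward the robot. The green stand is at (537,299). The blue and pink parts are look-alikes.

```bash
python3 - <<'E'
from h import *
c=cam('top'); im=c['image']; hsv=cv2.cvtColor(im,cv2.COLOR_BGR2HSV)
def blobs(lo,hi,roi,z,mn=3):
    x0,y0,x1,y1=roi; m=cv2.inRange(hsv[y0:y1,x0:x1],lo,hi)
    n,l,s,ce=cv2.connectedComponentsWithStats(m)
    for i in range(1,n):
        if s[i,4]>=mn:
            u,v=ce[i]+[x0,y0]; print(s[i,4],(u.round(1),v.round(1)),onz(c,u,v,z).round(4))
print('brass');blobs((18,140,110),(35,255,255),(150,190,180,220),.07)
print('grey stand');blobs((0,0,60),(180,70,255),(150,190,180,220),.024,20)
print('green st');blobs((45,100,60),(80,255,255),(335,180,380,220),.024,20)
print('gmarks');blobs((40,70,50),(90,255,255),(240,160,285,225),.026)
print('rmarks');blobs((0,90,90),(5,255,255),(240,165,285,200),.026);blobs((170,70,90),(180,255,255),(240,165,285,200),.026)
a=im[165:225,235:285]; b=im[185:225,145:185]
A=cv2.resize(a,(500,600),interpolation=cv2.INTER_CUBIC);B=cv2.resize(b,(300,300),interpolation=cv2.INTER_CUBIC)
o=np.zeros((600,800,3),np.uint8);o[:,:500]=A;o[:300,500:]=B
o[300:,500:]=cv2.resize(im[180:220,338:378],(300,300),interpolation=cv2.INTER_CUBIC);cv2.imwrite('pics/crop1.png',o)
E
```

```text
brass
78 (np.float64(158.7), np.float64(203.3)) [0.5243 0.2252 0.07  ]
grey stand
291 (np.float64(165.4), np.float64(205.5)) [0.5231 0.2209 0.024 ]
green st
339 (np.float64(358.0), np.float64(199.3)) [ 0.5305 -0.2237  0.024 ]
gmarks
9 (np.float64(271.4), np.float64(209.2)) [ 0.5107 -0.0231  0.026 ]
11 (np.float64(255.2), np.float64(212.9)) [0.5028 0.0143 0.026 ]
rmarks
4 (np.float64(262.5), np.float64(185.5)) [ 0.5657 -0.0036  0.026 ]
4 (np.float64(253.5), np.float64(187.5)) [0.5614 0.0172 0.026 ]
```

View pics/crop1.png

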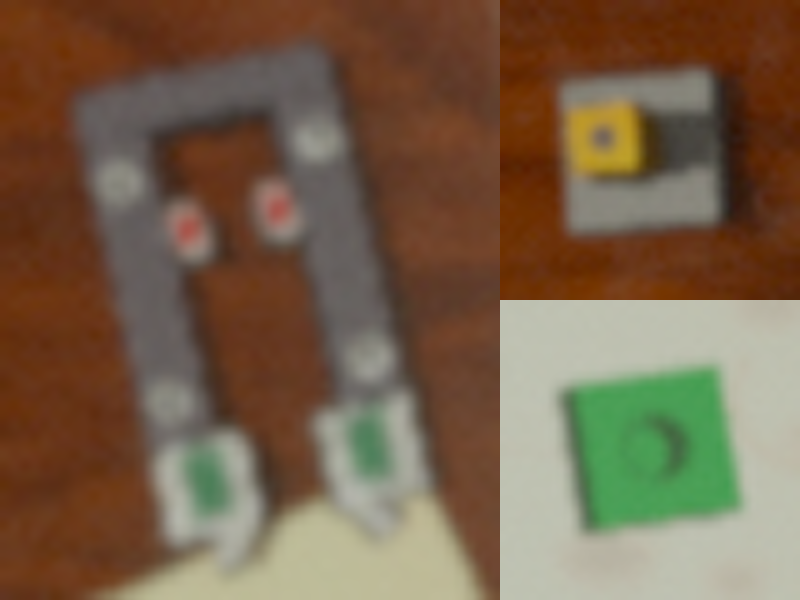

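The crop shows the spindle head near the grey stand's left-centre, offset by parallax. The gauge is yawed about +12° with the anvils at about two thirds of the lane, and the green stand's hole is clear. I'm setting out above the spindle.

```bash
python3 - <<'E'
from h import *
import pickle
pickle.dump([cam('top'),cam('scene')],open('c0.pkl','wb'))
E
python3 -m creep '[{"x":0.04,"y":0.02,"wz":0.12},{"x":0.08,"y":0.045,"wz":0.24},{"x":0.11,"y":0.065,"wz":0.36},{"x":0.14,"y":0.085,"wz":0.48},{"x":0.17,"y":0.105,"wz":0.6},{"x":0.2,"y":0.12,"wz":0.72},{"x":0.23,"y":0.14,"wz":0.84},{"x":0.26,"y":0.16,"wz":0.96},{"x":0.3,"y":0.18,"wz":1.08},{"x":0.34,"y":0.205,"wz":1.18},{"x":0.37,"y":0.22,"wz":1.22},{"x":0.4,"y":0.24,"wz":1.22},{"x":0.43,"y":0.255,"z":0.02,"wz":1.22},{"x":0.4425,"y":0.264,"z":0.04,"wz":1.22},{"x":0.4425,"y":0.264,"z":0.07,"wz":1.22},{"x":0.4425,"y":0.264,"z":0.07,"wz":1.22},{"x":0.4425,"y":0.264,"z":0.07,"wz":1.22}]' 1 40
python3 - <<'E'
from h import *
import pickle
ct,cs=pickle.load(open('c0.pkl','rb'))
# spindle/stand in two views: brass mask in scene
for n,c,roi in(('top',ct,(150,190,180,220)),('scene',cs,(205,215,245,265))):
    x0,y0,x1,y1=roi; h=cv2.cvtColor(c['image'],cv2.COLOR_BGR2HSV)[y0:y1,x0:x1]
    m=cv2.inRange(h,(15,110,70),(35,255,255)); p=cv2.findNonZero(m); print(n,cv2.boundingRect(p),cv2.minAreaRect(p),roi)
# gauge: grey body mask
c=ct;x0,y0,x1,y1=240,160,290,225
h=cv2.cvtColor(c['image'],cv2.COLOR_BGR2HSV)[y0:y1,x0:x1]
m=cv2.inRange(h,(0,0,60),(180,75,255)); m|=cv2.inRange(h,(40,40,50),(95,255,255)); 
m[46:][m[46:]>0]=0 # drop the paper rows
n,l,s,ce=cv2.connectedComponentsWithStats(m); i=1+np.argmax(s[1:,4]); print(s[i])
g=cv2.GaussianBlur(c['image'],(0,0),.6)
# outer edges: per row leftmost/rightmost on body rows
L=[];R=[]
for r in range(14,40):
    xs=np.where(l[r]==i)[0]
    if len(xs): L.append(onz(c,xs[0]+x0-.5,r+y0,.026)[:2]); R.append(onz(c,xs[-1]+x0+.5,r+y0,.026)[:2])
for E_ in(L,R):
    v=cv2.fitLine(np.array(E_,np.float32),cv2.DIST_HUBER,0,.001,.001).ravel(); print(np.degrees(np.arctan2(v[1],v[0])),v)
# red/white anvil caps & screws: white blobs
print(onz(c,235+75/10,165+95/10,.026),onz(c,235+320/10,165+42/10,.026))
for k in [(155,135),(275,105)]: print('bar inner',onz(c,235+k[0]/10-.5,165+k[1]/10-.5,.026))
E
```

```text
top (3, 9, 13, 10) ((9.0, 13.5), (9.0, 12.0), 90.0) (150, 190, 180, 220)
scene (13, 8, 14, 21) ((19.5, 18.0), (20.0, 13.0), 90.0) (205, 215, 245, 265)
[  3   9  34  37 592]
11.113772 [0.98124635 0.19275786 0.55900097 0.03678892]
12.767776 [ 0.9752738   0.22100003  0.56335896 -0.02451218]
[0.59211119 0.04210827 0.026     ] [ 0.60360711 -0.01472393  0.026     ]
bar inner [0.58365424 0.0249052  0.026     ]
bar inner [ 0.5902132  -0.00290892  0.026     ]$[0]: bad value
```

```bash
python3 -m creep '[{"x":0.04,"y":0.02,"z":0,"wx":0,"wy":0,"wz":0.12},{"x":0.08,"y":0.045,"z":0,"wx":0,"wy":0,"wz":0.24},{"x":0.11,"y":0.065,"z":0,"wx":0,"wy":0,"wz":0.36},{"x":0.14,"y":0.085,"z":0,"wx":0,"wy":0,"wz":0.48},{"x":0.17,"y":0.105,"z":0,"wx":0,"wy":0,"wz":0.6},{"x":0.2,"y":0.12,"z":0,"wx":0,"wy":0,"wz":0.72},{"x":0.23,"y":0.14,"z":0,"wx":0,"wy":0,"wz":0.84},{"x":0.26,"y":0.16,"z":0,"wx":0,"wy":0,"wz":0.96},{"x":0.3,"y":0.18,"z":0,"wx":0,"wy":0,"wz":1.08},{"x":0.34,"y":0.205,"z":0,"wx":0,"wy":0,"wz":1.18},{"x":0.37,"y":0.22,"z":0,"wx":0,"wy":0,"wz":1.22},{"x":0.4,"y":0.24,"z":0,"wx":0,"wy":0,"wz":1.22},{"x":0.43,"y":0.255,"z":0.02,"wx":0,"wy":0,"wz":1.22},{"x":0.4425,"y":0.264,"z":0.04,"wx":0,"wy":0,"wz":1.22},{"x":0.4425,"y":0.264,"z":0.07,"wx":0,"wy":0,"wz":1.22},{"x":0.4425,"y":0.264,"z":0.07,"wx":0,"wy":0,"wz":1.22},{"x":0.4425,"y":0.264,"z":0.07,"wx":0,"wy":0,"wz":1.22}]' 1 40
```

```text
t: 1.67
ee_pos: [0.5239, 0.2249, 0.1514]
eef_rot: [[0.073, -0.997, -0.003], [-0.997, -0.073, -0.003], [0.002, 0.003, -1.0]]
force: [-0.2, -0.8, 1.4]
finger_gap: 0.0871
grasp_force: 0.0
```

```bash
python3 -m creep '[{"x":-0.001,"y":-0.001,"z":0,"wx":0,"wy":0,"wz":0},{"x":-0.001,"y":-0.001,"z":0,"wx":0,"wy":0,"wz":0},{"x":-0.001,"y":-0.001,"z":0.015,"wx":0,"wy":0,"wz":0},{"x":-0.001,"y":-0.001,"z":0.03,"wx":0,"wy":0,"wz":0},{"x":-0.001,"y":-0.001,"z":0.045,"wx":0,"wy":0,"wz":0},{"x":-0.001,"y":-0.001,"z":0.06,"wx":0,"wy":0,"wz":0},{"x":-0.001,"y":-0.001,"z":0.06,"wx":0,"wy":0,"wz":0},{"x":-0.001,"y":-0.001,"z":0.06,"wx":0,"wy":0,"wz":0}]' 0.15 40; python3 - <<'E'
from h import *
c=cam('scene');t=cam('top')
a=cv2.resize(c['image'][170:300,170:330],(640,520),interpolation=cv2.INTER_CUBIC);cv2.imwrite('pics/a2.png',a)
E
```

```text
t: 2.33
ee_pos: [0.5257, 0.2277, 0.0935]
eef_rot: [[0.074, -0.997, 0.001], [-0.997, -0.074, 0.0], [-0.0, -0.001, -1.0]]
force: [0.6, 0.1, 0.0]
finger_gap: 0.0511
grasp_force: 0.0
```

View pics/a2.png

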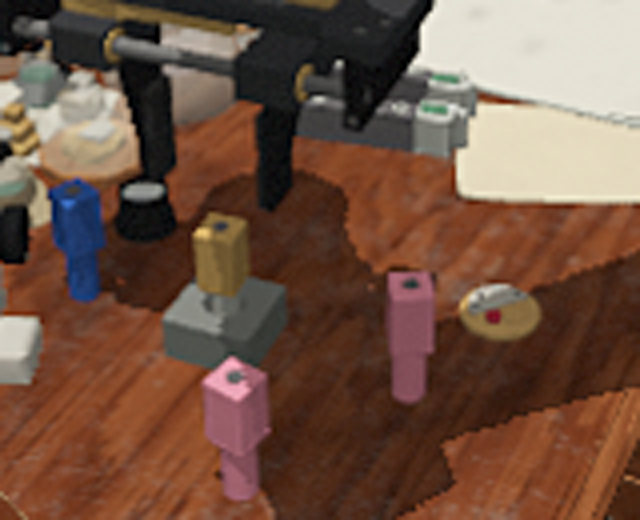

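The fingertips at (150,170) and (275,205) straddle the brass head, whose top centre is at (221,225). I'll check the head position by ray, then grip.

```bash
python3 - <<'E'
from h import *
c=cam('scene')
P=onz(c,170+221/4-.4,170+226/4-.4,.07);print(P)
o=manip.get_obs();T=np.array(o['ee_pos']);R=np.array(o['eef_rot']);print(T,proj(c,T),(proj(c,T)-170+.4)*4)
for h in(.25,):
  for s in(1,-1): print((proj(c,T+s*R[:,1]*.0255)-170)*4)
E
python3 -m creep '[{"x":0.001,"y":0,"z":0.02,"wx":0,"wy":0,"wz":0},{"x":0.001,"y":0,"z":0.035,"wx":0,"wy":0,"wz":0},{"x":0.001,"y":0,"z":0.048,"wx":0,"wy":0,"wz":0},{"x":0.001,"y":0,"z":0.055,"wx":0,"wy":0,"wz":0},{"x":0.001,"y":0,"z":0.055,"wx":0,"wy":0,"wz":0},{"x":0.001,"y":0,"z":0.055,"wx":0,"wy":0,"wz":0}]'
```

```text
[0.52410862 0.22657385 0.07      ]
[0.52631468 0.22781018 0.09437338] [222.90903915 215.60916043] [213.2361566  184.03664172]
[260.86715398 193.90806662]
[163.60340566 171.23540711]
t: 2.98
ee_pos: [0.526, 0.2262, 0.0382]
eef_rot: [[0.073, -0.997, 0.001], [-0.997, -0.073, 0.0], [-0.0, -0.001, -1.0]]
force: [0.9, -0.2, 0.5]
finger_gap: 0.05
grasp_force: 0.0
```

```bash
python3 -m creep '[{"x":0,"y":0.001,"z":0,"wx":0,"wy":0,"wz":0},{"x":0,"y":0.001,"z":0,"wx":0,"wy":0,"wz":0},{"x":0,"y":0.001,"z":0,"wx":0,"wy":0,"wz":0},{"x":0,"y":0.001,"z":0,"wx":0,"wy":0,"wz":0},{"x":0,"y":0.001,"z":0,"wx":0,"wy":0,"wz":0},{"x":0,"y":0.001,"z":0,"wx":0,"wy":0,"wz":0},{"x":0,"y":0.001,"z":0,"wx":0,"wy":0,"wz":0},{"x":0,"y":0.001,"z":0,"wx":0,"wy":0,"wz":0}]' -1 45
```

```text
t: 3.65
ee_pos: [0.5246, 0.2259, 0.0378]
eef_rot: [[0.073, -0.997, 0.0], [-0.997, -0.073, 0.0], [-0.0, -0.0, -1.0]]
force: [-1.3, -0.2, 2.3]
finger_gap: 0.0196
grasp_force: 45.0
```

```bash
python3 -m creep '[{"x":0,"y":0,"z":-0.015,"wx":0,"wy":0,"wz":0},{"x":0,"y":0,"z":-0.035,"wx":0,"wy":0,"wz":0},{"x":0,"y":0,"z":-0.055,"wx":0,"wy":0,"wz":0},{"x":0.02,"y":0.008,"z":-0.072,"wx":0,"wy":0,"wz":-0.03},{"x":0.05,"y":0.02,"z":-0.072,"wx":0,"wy":0,"wz":-0.06},{"x":0.08,"y":0.031,"z":-0.072,"wx":0,"wy":0,"wz":-0.09},{"x":0.11,"y":0.043,"z":-0.072,"wx":0,"wy":0,"wz":-0.12},{"x":0.14,"y":0.055,"z":-0.072,"wx":0,"wy":0,"wz":-0.134},{"x":0.17,"y":0.067,"z":-0.072,"wx":0,"wy":0,"wz":-0.134},{"x":0.2,"y":0.08,"z":-0.072,"wx":0,"wy":0,"wz":-0.134},{"x":0.225,"y":0.088,"z":-0.072,"wx":0,"wy":0,"wz":-0.134},{"x":0.2372,"y":0.092,"z":-0.072,"wx":0,"wy":0,"wz":-0.134},{"x":0.2372,"y":0.092,"z":-0.072,"wx":0,"wy":0,"wz":-0.134},{"x":0.2372,"y":0.092,"z":-0.072,"wx":0,"wy":0,"wz":-0.134},{"x":0.2372,"y":0.092,"z":-0.072,"wx":0,"wy":0,"wz":-0.134}]'
python3 - <<'E'
from h import *
c=cam('scene');cv2.imwrite('pics/a3.png',cv2.resize(c['image'][130:250,200:360],(800,600),interpolation=cv2.INTER_CUBIC))
T=np.array(manip.get_obs()['ee_pos']);print(T)
for P in (T+[0,0,-.034],T+[0,0,-.002]): print(P,(proj(c,P)-[200,130]+.4)*5)
O=np.array([.4894,-.0092,0]);a=.2077;ex=np.array([np.cos(a),np.sin(a),0]);ey=np.array([-np.sin(a),np.cos(a),0])
for x,y in((0,0),(0,.03),(0,-.03),(.111,.03),(.111,-.03),(.004,.00875),(.004,-.00875),(.026,.00875),(.026,-.00875)): print(x,y,((proj(c,O+x*ex+y*ey+[0,0,.026])-[200,130]+.4)*5).round(0))
E
```

```text
t: 4.9
ee_pos: [0.4505, -0.0171, 0.1096]
eef_rot: [[0.206, -0.979, 0.001], [-0.979, -0.206, 0.0], [-0.0, -0.001, -1.0]]
force: [-0.8, -0.2, -0.1]
finger_gap: 0.0199
grasp_force: 45.0
[ 0.45054462 -0.01680739  0.10958108]
[ 0.45054462 -0.01680739  0.07558108] [522.5357177  239.93009413]
[ 0.45054462 -0.01680739  0.10758108] [527.01404582 178.65352523]
0 0 [435. 320.]
0 0.03 [424. 351.]
0 -0.03 [446. 290.]
0.111 0.03 [200. 322.]
0.111 -0.03 [233. 265.]
0.004 0.00875 [424. 328.]
0.004 -0.00875 [430. 310.]
0.026 0.00875 [380. 322.]
0.026 -0.00875 [387. 305.]
```

View pics/a3.png

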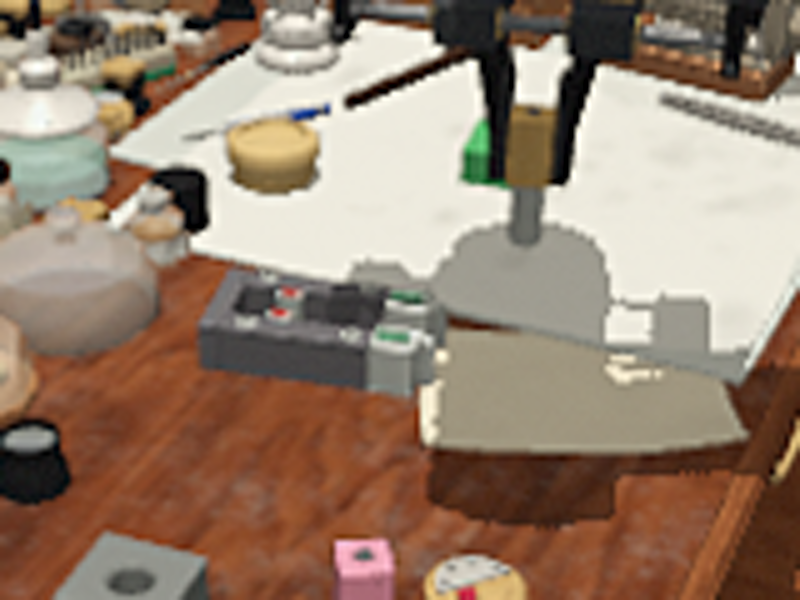

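The spindle hangs upright with its foot at (524,243), within 0.5 px of where I projected it. The projected gauge corners match too: (200,322) and (233,267). I'll lower it in front of the mouth.

```bash
python3 -m creep '[{"x":0,"y":0,"z":0.02,"wx":0,"wy":0,"wz":0},{"x":0,"y":0,"z":0.04,"wx":0,"wy":0,"wz":0},{"x":0,"y":0,"z":0.055,"wx":0,"wy":0,"wz":0},{"x":0,"y":0,"z":0.063,"wx":0,"wy":0,"wz":0},{"x":0,"y":0,"z":0.068,"wx":0,"wy":0,"wz":0},{"x":0,"y":0,"z":0.068,"wx":0,"wy":0,"wz":0},{"x":0,"y":0,"z":0.068,"wx":0,"wy":0,"wz":0},{"x":0,"y":-0.006,"z":0.068,"wx":0,"wy":0,"wz":0},{"x":0,"y":-0.012,"z":0.068,"wx":0,"wy":0,"wz":0},{"x":0,"y":-0.018,"z":0.068,"wx":0,"wy":0,"wz":0},{"x":0,"y":-0.022,"z":0.068,"wx":0,"wy":0,"wz":0},{"x":0,"y":-0.022,"z":0.068,"wx":0,"wy":0,"wz":0},{"x":0,"y":-0.022,"z":0.068,"wx":0,"wy":0,"wz":0}]'
python3 - <<'E'
from h import *
c=cam('scene');t=cam('top')
A=cv2.resize(c['image'][165:225,260:320],(400,400),interpolation=cv2.INTER_CUBIC);B=cv2.resize(t['image'][175:235,235:295],(400,400),interpolation=cv2.INTER_CUBIC)
cv2.imwrite('pics/a4.png',np.hstack([A,B]))
f=[manip.get_obs() for _ in range(3)];print(f[-1]['force'],f[-1]['ee_pos'])
T=f[-1]['ee_pos']
for z in(.008,.026,.04): print(z,(proj(c,[T[0],T[1],z])-[260,165]+.4)*400/60)
E
```

```text
t: 6.03
ee_pos: [0.4718, -0.0129, 0.0416]
eef_rot: [[0.205, -0.979, 0.0], [-0.979, -0.205, 0.0], [-0.0, -0.0, -1.0]]
force: [0.2, -0.2, -0.2]
finger_gap: 0.02
grasp_force: 45.0
[ 0.22820986 -0.16681137 -1.19623916] [ 0.47122979 -0.01309026  0.04145723]
0.008 [228.21694026 241.22705463]
0.026 [230.71940909 199.26553353]
0.04 [232.69807632 166.02282434]
```

View pics/a4.png

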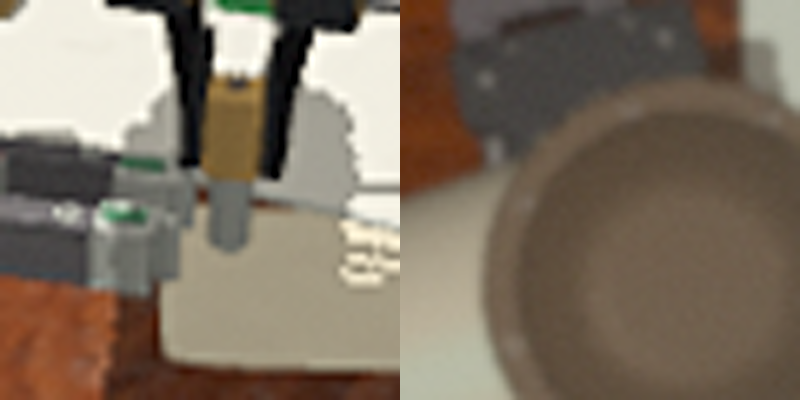

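The spindle is lowered in front of the mouth with its foot at (229,248) and the lips at (185,215–270). It looks centred, so I'm advancing slowly and watching the force.

```bash
python3 -m creep '[{"x":0,"y":-0.001,"z":0,"wx":0,"wy":0,"wz":0},{"x":0,"y":-0.002,"z":0,"wx":0,"wy":0,"wz":0},{"x":0,"y":-0.003,"z":0,"wx":0,"wy":0,"wz":0},{"x":0,"y":-0.004,"z":0,"wx":0,"wy":0,"wz":0},{"x":0,"y":-0.005,"z":0,"wx":0,"wy":0,"wz":0},{"x":0,"y":-0.006,"z":0,"wx":0,"wy":0,"wz":0},{"x":0,"y":-0.007,"z":0,"wx":0,"wy":0,"wz":0},{"x":0,"y":-0.008,"z":0,"wx":0,"wy":0,"wz":0},{"x":0,"y":-0.009,"z":0,"wx":0,"wy":0,"wz":0},{"x":0,"y":-0.01,"z":0,"wx":0,"wy":0,"wz":0},{"x":0,"y":-0.01,"z":0,"wx":0,"wy":0,"wz":0}]'
python3 -m creep '[{"x":0,"y":-0.0005,"z":0,"wx":0,"wy":0,"wz":0},{"x":0,"y":-0.001,"z":0,"wx":0,"wy":0,"wz":0},{"x":0,"y":-0.0015,"z":0,"wx":0,"wy":0,"wz":0},{"x":0,"y":-0.002,"z":0,"wx":0,"wy":0,"wz":0},{"x":0,"y":-0.0025,"z":0,"wx":0,"wy":0,"wz":0},{"x":0,"y":-0.003,"z":0,"wx":0,"wy":0,"wz":0},{"x":0,"y":-0.003,"z":0,"wx":0,"wy":0,"wz":0}]'
```

```text
t: 7.05
ee_pos: [0.4816, -0.0108, 0.0416]
eef_rot: [[0.206, -0.979, 0.0], [-0.979, -0.206, 0.0], [0.0, -0.0, -1.0]]
force: [0.3, -0.7, -1.2]
finger_gap: 0.0199
grasp_force: 45.0
t: 7.63
ee_pos: [0.4844, -0.0103, 0.0416]
eef_rot: [[0.206, -0.979, 0.0], [-0.979, -0.206, 0.0], [-0.0, -0.0, -1.0]]
force: [0.4, 0.1, -0.2]
finger_gap: 0.0192
grasp_force: 45.0
```

```bash
python3 -m creep '[{"x":0,"y":-0.0005,"z":0,"wx":0,"wy":0,"wz":0},{"x":0,"y":-0.001,"z":0,"wx":0,"wy":0,"wz":0},{"x":0,"y":-0.0015,"z":0,"wx":0,"wy":0,"wz":0},{"x":0,"y":-0.002,"z":0,"wx":0,"wy":0,"wz":0},{"x":0,"y":-0.0025,"z":0,"wx":0,"wy":0,"wz":0},{"x":0,"y":-0.003,"z":0,"wx":0,"wy":0,"wz":0},{"x":0,"y":-0.003,"z":0,"wx":0,"wy":0,"wz":0}]'
```

```text
t: 8.22
ee_pos: [0.4874, -0.0096, 0.0416]
eef_rot: [[0.206, -0.979, 0.0], [-0.979, -0.206, 0.0], [-0.0, -0.0, -1.0]]
force: [-0.3, -0.1, 0.2]
finger_gap: 0.0193
grasp_force: 45.0
```

```bash
python3 -m creep '[{"x":0,"y":-0.0005,"z":0,"wx":0,"wy":0,"wz":0},{"x":0,"y":-0.001,"z":0,"wx":0,"wy":0,"wz":0},{"x":0,"y":-0.0015,"z":0,"wx":0,"wy":0,"wz":0},{"x":0,"y":-0.002,"z":0,"wx":0,"wy":0,"wz":0},{"x":0,"y":-0.002,"z":0,"wx":0,"wy":0,"wz":0}]'
```

```text
t: 8.63
ee_pos: [0.4894, -0.0092, 0.0416]
eef_rot: [[0.206, -0.979, 0.0], [-0.979, -0.206, 0.0], [0.0, -0.0, -1.0]]
force: [-0.2, -0.2, -1.5]
finger_gap: 0.0196
grasp_force: 45.0
```

```bash
python3 -m creep '[{"x":0,"y":-0.0005,"z":0,"wx":0,"wy":0,"wz":0},{"x":0,"y":-0.001,"z":0,"wx":0,"wy":0,"wz":0},{"x":0,"y":-0.0015,"z":0,"wx":0,"wy":0,"wz":0},{"x":0,"y":-0.002,"z":0,"wx":0,"wy":0,"wz":0},{"x":0,"y":-0.002,"z":0,"wx":0,"wy":0,"wz":0}]'
```

```text
t: 9.05
ee_pos: [0.4913, -0.0088, 0.0416]
eef_rot: [[0.206, -0.979, 0.0], [-0.979, -0.206, -0.0], [0.0, -0.0, -1.0]]
force: [-0.2, -0.5, -0.9]
finger_gap: 0.0198
grasp_force: 45.0
```

```bash
python3 -m creep '[{"x":0,"y":-0.0005,"z":0,"wx":0,"wy":0,"wz":0},{"x":0,"y":-0.001,"z":0,"wx":0,"wy":0,"wz":0},{"x":0,"y":-0.0015,"z":0,"wx":0,"wy":0,"wz":0},{"x":0,"y":-0.002,"z":0,"wx":0,"wy":0,"wz":0},{"x":0,"y":-0.002,"z":0,"wx":0,"wy":0,"wz":0}]'
```

```text
t: 9.47
ee_pos: [0.4933, -0.0084, 0.0416]
eef_rot: [[0.206, -0.979, 0.0], [-0.979, -0.206, 0.0], [0.0, -0.0, -1.0]]
force: [-0.7, -0.4, -0.3]
finger_gap: 0.0193
grasp_force: 45.0
```

```bash
python3 -m creep '[{"x":0,"y":-0.0005,"z":0,"wx":0,"wy":0,"wz":0},{"x":0,"y":-0.001,"z":0,"wx":0,"wy":0,"wz":0},{"x":0,"y":-0.0015,"z":0,"wx":0,"wy":0,"wz":0},{"x":0,"y":-0.002,"z":0,"wx":0,"wy":0,"wz":0},{"x":0,"y":-0.002,"z":0,"wx":0,"wy":0,"wz":0}]'
```

```text
t: 9.88
ee_pos: [0.4952, -0.008, 0.0415]
eef_rot: [[0.206, -0.979, 0.0], [-0.979, -0.206, 0.0], [0.0, -0.0, -1.0]]
force: [-0.9, -1.4, -0.2]
finger_gap: 0.0195
grasp_force: 45.0
```

```bash
python3 -m creep '[{"x":0,"y":-0.0005,"z":0,"wx":0,"wy":0,"wz":0},{"x":0,"y":-0.001,"z":0,"wx":0,"wy":0,"wz":0},{"x":0,"y":-0.001,"z":0,"wx":0,"wy":0,"wz":0}]'; python3 -c "
from h import *
print(manip.get_obs()['force'])"
```

```text
t: 10.13
ee_pos: [0.4962, -0.0078, 0.0416]
eef_rot: [[0.206, -0.979, 0.0], [-0.979, -0.206, 0.0], [0.0, -0.0, -1.0]]
force: [-0.4, 0.2, -0.3]
finger_gap: 0.0198
grasp_force: 45.0
[-0.365027    0.19372998 -0.33298513]
```

Only noise, so I'll continue.

```bash
python3 -m creep '[{"x":0,"y":-0.0005,"z":0,"wx":0,"wy":0,"wz":0},{"x":0,"y":-0.001,"z":0,"wx":0,"wy":0,"wz":0},{"x":0,"y":-0.0015,"z":0,"wx":0,"wy":0,"wz":0},{"x":0,"y":-0.002,"z":0,"wx":0,"wy":0,"wz":0},{"x":0,"y":-0.002,"z":0,"wx":0,"wy":0,"wz":0}]'
```

```text
t: 10.55
ee_pos: [0.4982, -0.0074, 0.0416]
eef_rot: [[0.206, -0.979, 0.0], [-0.979, -0.206, 0.0], [0.0, -0.0, -1.0]]
force: [0.3, -0.4, -0.9]
finger_gap: 0.0195
grasp_force: 45.0
```

```bash
python3 -m creep '[{"x":0,"y":-0.0005,"z":0,"wx":0,"wy":0,"wz":0},{"x":0,"y":-0.001,"z":0,"wx":0,"wy":0,"wz":0},{"x":0,"y":-0.0015,"z":0,"wx":0,"wy":0,"wz":0},{"x":0,"y":-0.002,"z":0,"wx":0,"wy":0,"wz":0},{"x":0,"y":-0.002,"z":0,"wx":0,"wy":0,"wz":0}]'
```

```text
t: 10.97
ee_pos: [0.5001, -0.007, 0.0416]
eef_rot: [[0.206, -0.979, 0.0], [-0.979, -0.206, 0.0], [0.0, -0.0, -1.0]]
force: [0.1, 0.4, -1.0]
finger_gap: 0.0198
grasp_force: 45.0
```

```bash
python3 -m creep '[{"x":0,"y":-0.0005,"z":0,"wx":0,"wy":0,"wz":0},{"x":0,"y":-0.001,"z":0,"wx":0,"wy":0,"wz":0},{"x":0,"y":-0.0015,"z":0,"wx":0,"wy":0,"wz":0},{"x":0,"y":-0.002,"z":0,"wx":0,"wy":0,"wz":0},{"x":0,"y":-0.002,"z":0,"wx":0,"wy":0,"wz":0}]'
```

```text
t: 11.38
ee_pos: [0.502, -0.0066, 0.0415]
eef_rot: [[0.206, -0.979, 0.0], [-0.979, -0.206, 0.0], [0.0, -0.0, -1.0]]
force: [0.1, 0.2, -1.5]
finger_gap: 0.0198
grasp_force: 45.0
```

```bash
python3 -m creep '[{"x":0,"y":-0.0005,"z":0,"wx":0,"wy":0,"wz":0},{"x":0,"y":-0.001,"z":0,"wx":0,"wy":0,"wz":0},{"x":0,"y":-0.0015,"z":0,"wx":0,"wy":0,"wz":0},{"x":0,"y":-0.002,"z":0,"wx":0,"wy":0,"wz":0},{"x":0,"y":-0.002,"z":0,"wx":0,"wy":0,"wz":0}]'
```

```text
t: 11.8
ee_pos: [0.504, -0.0061, 0.0416]
eef_rot: [[0.206, -0.979, 0.0], [-0.979, -0.206, 0.0], [0.0, -0.0, -1.0]]
force: [-0.3, 0.5, -0.9]
finger_gap: 0.0195
grasp_force: 45.0
```

```bash
python3 -m creep '[{"x":0,"y":-0.0005,"z":0,"wx":0,"wy":0,"wz":0},{"x":0,"y":-0.001,"z":0,"wx":0,"wy":0,"wz":0},{"x":0,"y":-0.0015,"z":0,"wx":0,"wy":0,"wz":0},{"x":0,"y":-0.002,"z":0,"wx":0,"wy":0,"wz":0},{"x":0,"y":-0.0025,"z":0,"wx":0,"wy":0,"wz":0},{"x":0,"y":-0.003,"z":0,"wx":0,"wy":0,"wz":0},{"x":0,"y":-0.0035,"z":0,"wx":0,"wy":0,"wz":0},{"x":0,"y":-0.004,"z":0,"wx":0,"wy":0,"wz":0}]'
```

```text
t: 12.47
ee_pos: [0.5078, -0.0053, 0.0415]
eef_rot: [[0.206, -0.979, -0.0], [-0.979, -0.206, -0.0], [0.0, 0.0, -1.0]]
force: [0.7, 0.9, -0.8]
finger_gap: 0.0193
grasp_force: 45.0
```

```bash
python3 -m creep '[{"x":0,"y":-0.0005,"z":0,"wx":0,"wy":0,"wz":0},{"x":0,"y":-0.001,"z":0,"wx":0,"wy":0,"wz":0},{"x":0,"y":-0.0015,"z":0,"wx":0,"wy":0,"wz":0},{"x":0,"y":-0.002,"z":0,"wx":0,"wy":0,"wz":0},{"x":0,"y":-0.0025,"z":0,"wx":0,"wy":0,"wz":0},{"x":0,"y":-0.003,"z":0,"wx":0,"wy":0,"wz":0},{"x":0,"y":-0.0035,"z":0,"wx":0,"wy":0,"wz":0},{"x":0,"y":-0.004,"z":0,"wx":0,"wy":0,"wz":0}]'
```

```text
t: 13.13
ee_pos: [0.5118, -0.0045, 0.0416]
eef_rot: [[0.206, -0.979, 0.0], [-0.979, -0.206, -0.0], [0.0, -0.0, -1.0]]
force: [0.2, 0.7, -1.5]
finger_gap: 0.0192
grasp_force: 45.0
```

```bash
python3 -m creep '[{"x":0,"y":-0.0005,"z":0,"wx":0,"wy":0,"wz":0},{"x":0,"y":-0.001,"z":0,"wx":0,"wy":0,"wz":0},{"x":0,"y":-0.0015,"z":0,"wx":0,"wy":0,"wz":0},{"x":0,"y":-0.002,"z":0,"wx":0,"wy":0,"wz":0},{"x":0,"y":-0.0025,"z":0,"wx":0,"wy":0,"wz":0},{"x":0,"y":-0.003,"z":0,"wx":0,"wy":0,"wz":0},{"x":0,"y":-0.0035,"z":0,"wx":0,"wy":0,"wz":0},{"x":0,"y":-0.004,"z":0,"wx":0,"wy":0,"wz":0}]'
```

```text
t: 13.8
ee_pos: [0.5157, -0.0037, 0.0416]
eef_rot: [[0.206, -0.979, 0.0], [-0.979, -0.206, 0.0], [0.0, -0.0, -1.0]]
force: [0.2, -0.1, -0.6]
finger_gap: 0.0195
grasp_force: 45.0
```

```bash
python3 -m creep '[{"x":0,"y":-0.0005,"z":0,"wx":0,"wy":0,"wz":0},{"x":0,"y":-0.001,"z":0,"wx":0,"wy":0,"wz":0},{"x":0,"y":-0.0015,"z":0,"wx":0,"wy":0,"wz":0},{"x":0,"y":-0.002,"z":0,"wx":0,"wy":0,"wz":0},{"x":0,"y":-0.0025,"z":0,"wx":0,"wy":0,"wz":0},{"x":0,"y":-0.003,"z":0,"wx":0,"wy":0,"wz":0},{"x":0,"y":-0.0035,"z":0,"wx":0,"wy":0,"wz":0},{"x":0,"y":-0.004,"z":0,"wx":0,"wy":0,"wz":0}]'
```

```text
t: 14.47
ee_pos: [0.5196, -0.0029, 0.0415]
eef_rot: [[0.206, -0.979, -0.0], [-0.979, -0.206, -0.0], [0.0, 0.0, -1.0]]
force: [0.0, 0.3, -1.3]
finger_gap: 0.02
grasp_force: 45.0
```

```bash
python3 -m creep '[{"x":0,"y":-0.0005,"z":0,"wx":0,"wy":0,"wz":0},{"x":0,"y":-0.001,"z":0,"wx":0,"wy":0,"wz":0},{"x":0,"y":-0.0015,"z":0,"wx":0,"wy":0,"wz":0},{"x":0,"y":-0.002,"z":0,"wx":0,"wy":0,"wz":0},{"x":0,"y":-0.0025,"z":0,"wx":0,"wy":0,"wz":0},{"x":0,"y":-0.003,"z":0,"wx":0,"wy":0,"wz":0},{"x":0,"y":-0.0035,"z":0,"wx":0,"wy":0,"wz":0},{"x":0,"y":-0.004,"z":0,"wx":0,"wy":0,"wz":0}]'
```

```text
t: 15.13
ee_pos: [0.5235, -0.0021, 0.0416]
eef_rot: [[0.206, -0.979, 0.0], [-0.979, -0.206, -0.0], [0.0, -0.0, -1.0]]
force: [-0.2, 0.7, -0.5]
finger_gap: 0.0194
grasp_force: 45.0
```

```bash
python3 -m creep '[{"x":0,"y":-0.0006,"z":0,"wx":0,"wy":0,"wz":0},{"x":0,"y":-0.0012,"z":0,"wx":0,"wy":0,"wz":0},{"x":0,"y":-0.0018,"z":0,"wx":0,"wy":0,"wz":0},{"x":0,"y":-0.0024,"z":0,"wx":0,"wy":0,"wz":0},{"x":0,"y":-0.003,"z":0,"wx":0,"wy":0,"wz":0},{"x":0,"y":-0.0036,"z":0,"wx":0,"wy":0,"wz":0},{"x":0,"y":-0.0042,"z":0,"wx":0,"wy":0,"wz":0},{"x":0,"y":-0.0048,"z":0,"wx":0,"wy":0,"wz":0},{"x":0,"y":-0.0054,"z":0,"wx":0,"wy":0,"wz":0},{"x":0,"y":-0.006,"z":0,"wx":0,"wy":0,"wz":0}]'
```

```text
t: 15.97
ee_pos: [0.5294, -0.0008, 0.0415]
eef_rot: [[0.206, -0.979, 0.0], [-0.979, -0.206, -0.0], [0.0, -0.0, -1.0]]
force: [-1.5, 0.5, -1.2]
finger_gap: 0.0198
grasp_force: 45.0
```

```bash
python3 -m creep '[{"x":0,"y":-0.0006,"z":0,"wx":0,"wy":0,"wz":0},{"x":0,"y":-0.0012,"z":0,"wx":0,"wy":0,"wz":0},{"x":0,"y":-0.0018,"z":0,"wx":0,"wy":0,"wz":0},{"x":0,"y":-0.0024,"z":0,"wx":0,"wy":0,"wz":0},{"x":0,"y":-0.003,"z":0,"wx":0,"wy":0,"wz":0},{"x":0,"y":-0.0036,"z":0,"wx":0,"wy":0,"wz":0},{"x":0,"y":-0.0042,"z":0,"wx":0,"wy":0,"wz":0},{"x":0,"y":-0.0048,"z":0,"wx":0,"wy":0,"wz":0},{"x":0,"y":-0.0054,"z":0,"wx":0,"wy":0,"wz":0},{"x":0,"y":-0.006,"z":0,"wx":0,"wy":0,"wz":0}]'
```

```text
t: 16.8
ee_pos: [0.5352, 0.0004, 0.0415]
eef_rot: [[0.206, -0.979, -0.0], [-0.979, -0.206, -0.0], [-0.0, 0.0, -1.0]]
force: [0.1, -0.1, 0.4]
finger_gap: 0.0198
grasp_force: 45.0
```

```bash
python3 -m creep '[{"x":0,"y":-0.0005,"z":0,"wx":0,"wy":0,"wz":0},{"x":0,"y":-0.001,"z":0,"wx":0,"wy":0,"wz":0},{"x":0,"y":-0.0015,"z":0,"wx":0,"wy":0,"wz":0},{"x":0,"y":-0.002,"z":0,"wx":0,"wy":0,"wz":0},{"x":0,"y":-0.0025,"z":0,"wx":0,"wy":0,"wz":0},{"x":0,"y":-0.003,"z":0,"wx":0,"wy":0,"wz":0},{"x":0,"y":-0.0035,"z":0,"wx":0,"wy":0,"wz":0},{"x":0,"y":-0.004,"z":0,"wx":0,"wy":0,"wz":0}]'; python3 - <<'E'
from h import *
c=cam('scene');cv2.imwrite('pics/a5.png',cv2.resize(c['image'][165:225,230:310],(800,600),interpolation=cv2.INTER_CUBIC))
E
```

```text
t: 17.47
ee_pos: [0.5391, 0.0012, 0.0415]
eef_rot: [[0.206, -0.979, -0.0], [-0.979, -0.206, -0.0], [-0.0, 0.0, -1.0]]
force: [0.3, -0.3, -0.7]
finger_gap: 0.0195
grasp_force: 45.0
```

View pics/a5.png

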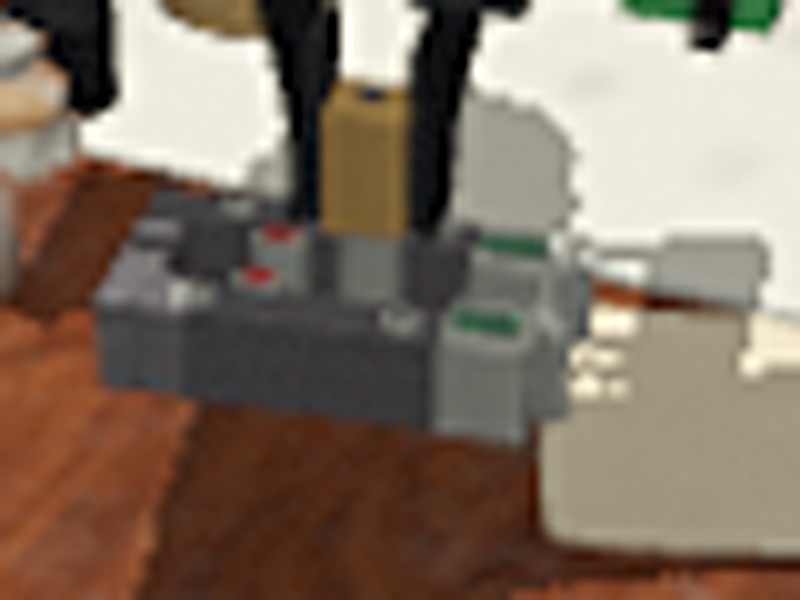

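The journal, with its left edge at (343,270), is about 9 mm short of the anvil faces at (300,255). Contact should come in roughly 12 mm of travel.

```bash
python3 -m creep '[{"x":0,"y":-0.0005,"z":0,"wx":0,"wy":0,"wz":0},{"x":0,"y":-0.001,"z":0,"wx":0,"wy":0,"wz":0},{"x":0,"y":-0.0015,"z":0,"wx":0,"wy":0,"wz":0},{"x":0,"y":-0.002,"z":0,"wx":0,"wy":0,"wz":0},{"x":0,"y":-0.0025,"z":0,"wx":0,"wy":0,"wz":0},{"x":0,"y":-0.003,"z":0,"wx":0,"wy":0,"wz":0},{"x":0,"y":-0.0035,"z":0,"wx":0,"wy":0,"wz":0},{"x":0,"y":-0.004,"z":0,"wx":0,"wy":0,"wz":0},{"x":0,"y":-0.0045,"z":0,"wx":0,"wy":0,"wz":0},{"x":0,"y":-0.005,"z":0,"wx":0,"wy":0,"wz":0},{"x":0,"y":-0.0055,"z":0,"wx":0,"wy":0,"wz":0},{"x":0,"y":-0.006,"z":0,"wx":0,"wy":0,"wz":0}]'
```

```text
t: 18.52
ee_pos: [0.545, 0.0025, 0.0416]
eef_rot: [[0.206, -0.979, -0.0], [-0.979, -0.206, -0.0], [0.0, 0.0, -1.0]]
force: [0.2, -0.0, -1.0]
finger_gap: 0.0196
grasp_force: 45.0
```

```bash
python3 -m creep '[{"x":0,"y":-0.0003,"z":0,"wx":0,"wy":0,"wz":0},{"x":0,"y":-0.0006,"z":0,"wx":0,"wy":0,"wz":0},{"x":0,"y":-0.0009,"z":0,"wx":0,"wy":0,"wz":0},{"x":0,"y":-0.0012,"z":0,"wx":0,"wy":0,"wz":0},{"x":0,"y":-0.0012,"z":0,"wx":0,"wy":0,"wz":0}]'
```

```text
t: 18.93
ee_pos: [0.5462, 0.0027, 0.0416]
eef_rot: [[0.206, -0.979, 0.0], [-0.979, -0.206, -0.0], [0.0, -0.0, -1.0]]
force: [0.2, -0.9, -0.5]
finger_gap: 0.0199
grasp_force: 45.0
```

```bash
python3 -m creep '[{"x":0,"y":-0.0003,"z":0,"wx":0,"wy":0,"wz":0},{"x":0,"y":-0.0006,"z":0,"wx":0,"wy":0,"wz":0},{"x":0,"y":-0.0009,"z":0,"wx":0,"wy":0,"wz":0},{"x":0,"y":-0.0012,"z":0,"wx":0,"wy":0,"wz":0},{"x":0,"y":-0.0012,"z":0,"wx":0,"wy":0,"wz":0}]'
```

```text
t: 19.35
ee_pos: [0.5474, 0.003, 0.0416]
eef_rot: [[0.206, -0.979, 0.0], [-0.979, -0.206, 0.0], [0.0, -0.0, -1.0]]
force: [-0.2, 0.8, -0.8]
finger_gap: 0.0197
grasp_force: 45.0
```

```bash
python3 -m creep '[{"x":0,"y":-0.0002,"z":0,"wx":0,"wy":0,"wz":0},{"x":0,"y":-0.0004,"z":0,"wx":0,"wy":0,"wz":0},{"x":0,"y":-0.0006,"z":0,"wx":0,"wy":0,"wz":0},{"x":0,"y":-0.0006,"z":0,"wx":0,"wy":0,"wz":0}]'
```

```text
t: 19.68
ee_pos: [0.548, 0.0031, 0.0415]
eef_rot: [[0.206, -0.979, 0.0], [-0.979, -0.206, -0.0], [0.0, -0.0, -1.0]]
force: [0.1, -0.1, 0.1]
finger_gap: 0.0192
grasp_force: 45.0
```

```bash
python3 -m creep '[{"x":0,"y":-0.0002,"z":0,"wx":0,"wy":0,"wz":0},{"x":0,"y":-0.0004,"z":0,"wx":0,"wy":0,"wz":0},{"x":0,"y":-0.0006,"z":0,"wx":0,"wy":0,"wz":0},{"x":0,"y":-0.0006,"z":0,"wx":0,"wy":0,"wz":0}]'
```

```text
t: 20.02
ee_pos: [0.5486, 0.0032, 0.0416]
eef_rot: [[0.205, -0.979, 0.0], [-0.979, -0.205, 0.0], [0.0, -0.0, -1.0]]
force: [0.7, 0.3, -0.9]
finger_gap: 0.0199
grasp_force: 45.0
```

```bash
python3 -m creep '[{"x":0,"y":-0.0002,"z":0,"wx":0,"wy":0,"wz":0},{"x":0,"y":-0.0004,"z":0,"wx":0,"wy":0,"wz":0},{"x":0,"y":-0.0004,"z":0,"wx":0,"wy":0,"wz":0}]'
```

```text
t: 20.27
ee_pos: [0.5489, 0.0033, 0.0416]
eef_rot: [[0.206, -0.979, 0.0], [-0.979, -0.206, 0.0], [-0.0, -0.0, -1.0]]
force: [0.5, -0.9, -0.4]
finger_gap: 0.02
grasp_force: 45.0
```

```bash
python3 -m creep '[{"x":0,"y":-0.0002,"z":0,"wx":0,"wy":0,"wz":0},{"x":0,"y":-0.0004,"z":0,"wx":0,"wy":0,"wz":0},{"x":0,"y":-0.0006,"z":0,"wx":0,"wy":0,"wz":0},{"x":0,"y":-0.0006,"z":0,"wx":0,"wy":0,"wz":0}]'
```

```text
t: 20.6
ee_pos: [0.5495, 0.0034, 0.0416]
eef_rot: [[0.206, -0.979, 0.0], [-0.979, -0.206, -0.0], [0.0, -0.0, -1.0]]
force: [0.2, -0.4, -0.7]
finger_gap: 0.0198
grasp_force: 45.0
```

```bash
python3 -m creep '[{"x":0,"y":-0.0002,"z":0,"wx":0,"wy":0,"wz":0},{"x":0,"y":-0.0004,"z":0,"wx":0,"wy":0,"wz":0},{"x":0,"y":-0.0004,"z":0,"wx":0,"wy":0,"wz":0}]'
```

```text
t: 20.85
ee_pos: [0.5499, 0.0035, 0.0416]
eef_rot: [[0.206, -0.979, 0.0], [-0.979, -0.206, 0.0], [-0.0, -0.0, -1.0]]
force: [-0.5, -0.6, -1.5]
finger_gap: 0.0196
grasp_force: 45.0
```

```bash
python3 -m creep '[{"x":0,"y":-0.0002,"z":0,"wx":0,"wy":0,"wz":0},{"x":0,"y":-0.0004,"z":0,"wx":0,"wy":0,"wz":0},{"x":0,"y":-0.0006,"z":0,"wx":0,"wy":0,"wz":0},{"x":0,"y":-0.0006,"z":0,"wx":0,"wy":0,"wz":0}]'
```

```text
t: 21.18
ee_pos: [0.5505, 0.0036, 0.0415]
eef_rot: [[0.206, -0.979, 0.0], [-0.979, -0.206, 0.0], [0.0, -0.0, -1.0]]
force: [0.0, 0.4, 0.5]
finger_gap: 0.0198
grasp_force: 45.0
```

```bash
python3 -m creep '[{"x":0,"y":-0.0002,"z":0,"wx":0,"wy":0,"wz":0},{"x":0,"y":-0.0004,"z":0,"wx":0,"wy":0,"wz":0},{"x":0,"y":-0.0004,"z":0,"wx":0,"wy":0,"wz":0}]'
```

```text
t: 21.43
ee_pos: [0.5509, 0.0037, 0.0415]
eef_rot: [[0.206, -0.979, 0.0], [-0.979, -0.206, -0.0], [0.0, -0.0, -1.0]]
force: [0.1, 0.6, 0.1]
finger_gap: 0.0198
grasp_force: 45.0
```

```bash
python3 -m creep '[{"x":0,"y":-0.0002,"z":0,"wx":0,"wy":0,"wz":0},{"x":0,"y":-0.0004,"z":0,"wx":0,"wy":0,"wz":0},{"x":0,"y":-0.0006,"z":0,"wx":0,"wy":0,"wz":0},{"x":0,"y":-0.0006,"z":0,"wx":0,"wy":0,"wz":0}]'
```

```text
t: 21.77
ee_pos: [0.5515, 0.0038, 0.0416]
eef_rot: [[0.206, -0.979, 0.0], [-0.979, -0.206, 0.0], [0.0, -0.0, -1.0]]
force: [0.2, -0.3, -1.2]
finger_gap: 0.0196
grasp_force: 45.0
```

```bash
python3 -m creep '[{"x":0,"y":-0.0002,"z":0,"wx":0,"wy":0,"wz":0},{"x":0,"y":-0.0004,"z":0,"wx":0,"wy":0,"wz":0},{"x":0,"y":-0.0004,"z":0,"wx":0,"wy":0,"wz":0}]'
```

```text
t: 22.02
ee_pos: [0.5519, 0.0039, 0.0416]
eef_rot: [[0.205, -0.979, 0.0], [-0.979, -0.205, -0.0], [0.0, -0.0, -1.0]]
force: [1.2, -0.4, -1.4]
finger_gap: 0.0197
grasp_force: 45.0
```

```bash
python3 -m creep '[{"x":0,"y":-0.0002,"z":0,"wx":0,"wy":0,"wz":0},{"x":0,"y":-0.0004,"z":0,"wx":0,"wy":0,"wz":0},{"x":0,"y":-0.0004,"z":0,"wx":0,"wy":0,"wz":0}]'
```

```text
t: 22.27
ee_pos: [0.5523, 0.004, 0.0416]
eef_rot: [[0.206, -0.979, 0.0], [-0.979, -0.206, -0.0], [0.0, -0.0, -1.0]]
force: [-0.9, 0.5, -0.9]
finger_gap: 0.0197
grasp_force: 45.0
```

```bash
python3 -m creep '[{"x":0,"y":-0.0002,"z":0,"wx":0,"wy":0,"wz":0},{"x":0,"y":-0.0004,"z":0,"wx":0,"wy":0,"wz":0},{"x":0,"y":-0.0004,"z":0,"wx":0,"wy":0,"wz":0}]'
```

```text
t: 22.52
ee_pos: [0.5526, 0.004, 0.0415]
eef_rot: [[0.206, -0.979, -0.0], [-0.979, -0.206, -0.0], [0.0, 0.0, -1.0]]
force: [-1.1, 1.0, -0.8]
finger_gap: 0.0198
grasp_force: 45.0
```

```bash
python3 -m creep '[{"x":0,"y":-0.0002,"z":0,"wx":0,"wy":0,"wz":0},{"x":0,"y":-0.0004,"z":0,"wx":0,"wy":0,"wz":0},{"x":0,"y":-0.0004,"z":0,"wx":0,"wy":0,"wz":0}]'
```

```text
t: 22.77
ee_pos: [0.5528, 0.0041, 0.0415]
eef_rot: [[0.205, -0.979, -0.001], [-0.979, -0.205, -0.0], [-0.0, 0.001, -1.0]]
force: [-1.1, -0.3, -0.4]
finger_gap: 0.0199
grasp_force: 45.0
```

```bash
python3 -m creep '[{"x":0,"y":-0.00015,"z":0,"wx":0,"wy":0,"wz":0},{"x":0,"y":-0.0003,"z":0,"wx":0,"wy":0,"wz":0},{"x":0,"y":-0.0003,"z":0,"wx":0,"wy":0,"wz":0}]'
```

```text
t: 23.02
ee_pos: [0.5529, 0.0041, 0.0414]
eef_rot: [[0.205, -0.979, -0.001], [-0.979, -0.205, -0.0], [-0.0, 0.001, -1.0]]
force: [-1.6, 0.3, 0.0]
finger_gap: 0.0195
grasp_force: 45.0
```

```bash
python3 -m creep '[{"x":0,"y":-0.0002,"z":0,"wx":0,"wy":0,"wz":0},{"x":0,"y":-0.0004,"z":0,"wx":0,"wy":0,"wz":0},{"x":0,"y":-0.0004,"z":0,"wx":0,"wy":0,"wz":0}]'
```

```text
t: 23.27
ee_pos: [0.5531, 0.0042, 0.0414]
eef_rot: [[0.205, -0.979, -0.001], [-0.979, -0.205, -0.0], [-0.0, 0.001, -1.0]]
force: [-1.6, -0.2, 0.6]
finger_gap: 0.0197
grasp_force: 45.0
```

```bash
python3 -m creep '[{"x":0,"y":-0.0002,"z":0,"wx":0,"wy":0,"wz":0},{"x":0,"y":-0.0004,"z":0,"wx":0,"wy":0,"wz":0},{"x":0,"y":-0.0004,"z":0,"wx":0,"wy":0,"wz":0}]'
```

```text
t: 23.52
ee_pos: [0.5533, 0.0042, 0.0413]
eef_rot: [[0.205, -0.979, -0.002], [-0.979, -0.205, -0.0], [-0.0, 0.002, -1.0]]
force: [-2.9, 0.7, 1.3]
finger_gap: 0.0196
grasp_force: 45.0
```

```bash
python3 -m creep '[{"x":0,"y":-0.0003,"z":0,"wx":0,"wy":0,"wz":0},{"x":0,"y":-0.0006,"z":0,"wx":0,"wy":0,"wz":0},{"x":0,"y":-0.0008,"z":0,"wx":0,"wy":0,"wz":0},{"x":0,"y":-0.0008,"z":0,"wx":0,"wy":0,"wz":0}]'
```

```text
t: 23.85
ee_pos: [0.5536, 0.0044, 0.0412]
eef_rot: [[0.205, -0.979, -0.003], [-0.979, -0.205, -0.0], [-0.0, 0.003, -1.0]]
force: [-5.3, 1.0, 1.0]
finger_gap: 0.0195
grasp_force: 45.0
```

```bash
python3 -m creep '[{"x":0,"y":-0.0003,"z":0,"wx":0,"wy":0,"wz":0},{"x":0,"y":-0.0005,"z":0,"wx":0,"wy":0,"wz":0},{"x":0,"y":-0.0005,"z":0,"wx":0,"wy":0,"wz":0},{"x":0,"y":-0.0005,"z":0,"wx":0,"wy":0,"wz":0}]'; for i in 1 2 3 4; do python3 -c "
from h import *
manip.camera('top');o=manip.get_obs();print(o['force'],o['wrist_torque'])"; done
```

```text
t: 24.18
ee_pos: [0.5537, 0.0045, 0.0411]
eef_rot: [[0.205, -0.979, -0.004], [-0.979, -0.205, -0.0], [-0.0, 0.004, -1.0]]
force: [-7.1, 0.7, 1.6]
finger_gap: 0.0196
grasp_force: 45.0
[-5.22444158  2.12967516  1.09186789] [ 0.51779716  1.85291928 -0.02281998]
[-5.87799214  1.17268893  1.16393905] [ 0.52100104  1.86246852 -0.00205702]
[-6.29103862  2.38529489  1.82646963] [ 0.51949827  1.85767338 -0.00650822]
[-6.18485993  1.90391603  1.16823122] [0.49438874 1.88942625 0.05022248]
```

```bash
python3 -m creep '[{"x":-0.0004,"y":0,"z":0,"wx":0,"wy":0,"wz":0},{"x":-0.0008,"y":0,"z":0,"wx":0,"wy":0,"wz":0},{"x":-0.0008,"y":-0.0003,"z":0,"wx":0,"wy":0,"wz":0},{"x":-0.0008,"y":-0.0005,"z":0,"wx":0,"wy":0,"wz":0},{"x":-0.0008,"y":-0.0005,"z":0,"wx":0,"wy":0,"wz":0}]'; for i in 1 2 3 4; do python3 -c "
from h import *
manip.camera('top');o=manip.get_obs();f=o['force'];print(f@[.9786,.206,0],f@[-.206,.9786,0],f[2],o['wrist_torque'])"; done
```

```text
t: 24.8
ee_pos: [0.5539, 0.0048, 0.0411]
eef_rot: [[0.205, -0.979, -0.004], [-0.979, -0.205, -0.001], [0.0, 0.004, -1.0]]
force: [-6.4, -0.5, 1.0]
finger_gap: 0.0196
grasp_force: 45.0
-6.578351409858277 0.5382335474384897 0.8956295838341434 [-0.17483011  1.96428172 -0.01061175]
-6.887013952699581 0.5799833977690152 1.7841530695958998 [-0.161717    1.8888956  -0.04376163]
-5.427345148532179 0.3566462495823634 1.471767732837538 [-0.20880223  1.88616745  0.01495986]
-6.25269707428352 0.24396716612800012 0.6869500736219124 [-0.24966136  1.91835258 -0.01378052]
```

```bash
python3 -m creep '[{"x":0,"y":-0.0003,"z":0,"wx":0,"wy":0,"wz":0},{"x":0,"y":-0.0005,"z":0,"wx":0,"wy":0,"wz":0},{"x":0,"y":-0.0005,"z":0,"wx":0,"wy":0,"wz":0},{"x":0,"y":-0.0005,"z":0,"wx":0,"wy":0,"wz":0}]'; for i in 1 2 3 4 5 6; do python3 -c "
from h import *
manip.camera('top');o=manip.get_obs();f=o['force'];print(f@[.9786,.206,0],f@[-.206,.9786,0],f[2],o['wrist_torque'])"; done
```

```text
t: 25.33
ee_pos: [0.5539, 0.0048, 0.0411]
eef_rot: [[0.205, -0.979, -0.005], [-0.979, -0.205, -0.001], [0.0, 0.005, -1.0]]
force: [-6.0, -0.4, 2.9]
finger_gap: 0.0199
grasp_force: 45.0
-6.394816388678229 1.5091136406204297 2.6505941609245385 [-0.16794035  2.0795975   0.02978611]
-7.566190060409496 1.4700393259567712 2.1315649654053415 [-0.16394975  2.10894721  0.07734492]
-6.415798192446584 0.5393810538261019 2.490442913550254 [-0.18787212  2.10285919  0.01294519]
-7.1427525167982004 1.2643530208698437 2.496735835943691 [-0.16889042  2.04703835 -0.03758354]
-6.405650125089996 0.01871135359559431 2.135204492845459 [-0.17597835  2.15088061  0.01780418]
-6.130437207689963 0.9361988319698232 2.244016447438259 [-0.15854991  2.11696701 -0.02209748]
```

```bash
python3 -m creep '[{"x":0,"y":-0.0003,"z":0,"wx":0,"wy":0,"wz":0},{"x":0,"y":-0.0006,"z":0,"wx":0,"wy":0,"wz":0},{"x":0,"y":-0.0006,"z":0,"wx":0,"wy":0,"wz":0},{"x":0,"y":-0.0006,"z":0,"wx":0,"wy":0,"wz":0},{"x":0,"y":-0.0006,"z":0,"wx":0,"wy":0,"wz":0}]'; for i in 1 2 3 4 5 6; do python3 -c "
from h import *
manip.camera('top');o=manip.get_obs();f=o['force'];print(f@[.9786,.206,0],f@[-.206,.9786,0],f[2],o['wrist_torque'])"; done; python3 - <<'E'
from h import *
c=cam('scene');cv2.imwrite('pics/a6.png',cv2.resize(c['image'][165:225,230:310],(800,600),interpolation=cv2.INTER_CUBIC))
E
```

```text
t: 26.05
ee_pos: [0.554, 0.0048, 0.041]
eef_rot: [[0.205, -0.979, -0.006], [-0.979, -0.205, -0.002], [0.0, 0.006, -1.0]]
force: [-7.2, -1.6, 3.2]
finger_gap: 0.0198
grasp_force: 45.0
-7.154188440450959 0.23340988862507314 3.192081880131815 [-0.19744412  2.38122632 -0.03311385]
-7.208217253279107 1.0886322121137948 2.7655211334615384 [-0.17532092  2.42543145  0.02398031]
-8.109788615921364 0.5814982838740607 2.4909609461768083 [-0.12340975  2.43195836  0.06724215]
-7.887965651795292 0.5456279726491543 3.0595595877609654 [-0.12159621  2.38066763 -0.01004725]
-7.671089421811508 0.11494235897158098 2.3814545700396095 [-1.67575171e-01  2.40163329e+00  7.61602013e-04]
-7.5550237936123334 2.0418103021320877 2.1810071196006953 [-0.20770047  2.38477727  0.03828331]
```

View pics/a6.png

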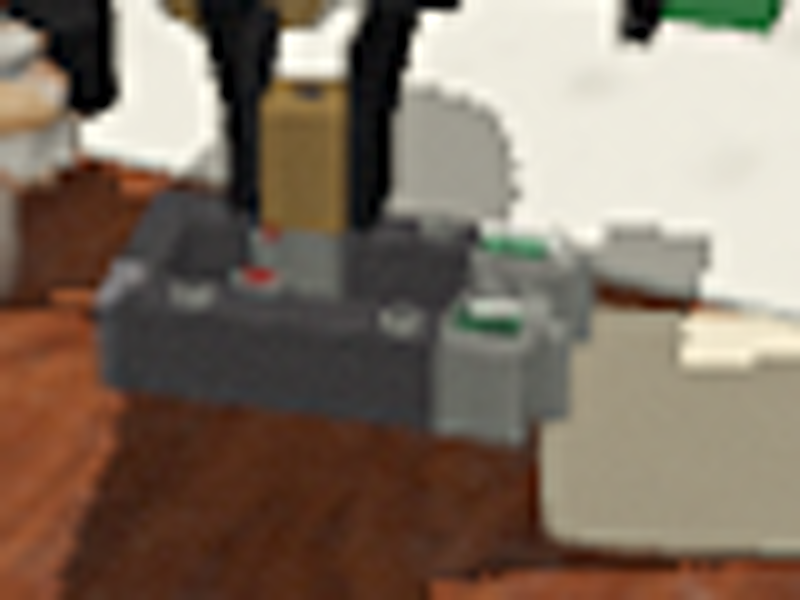

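The journal rests upright against the red-marked anvils at (265,255) with about 7.6 N. I'll hold 1.2 s, back off, then lift straight out.

```bash
python3 -m creep '[{"x":0,"y":0,"z":0,"wx":0,"wy":0,"wz":0},{"x":0,"y":0,"z":0,"wx":0,"wy":0,"wz":0},{"x":0,"y":0,"z":0,"wx":0,"wy":0,"wz":0},{"x":0,"y":0,"z":0,"wx":0,"wy":0,"wz":0},{"x":0,"y":0,"z":0,"wx":0,"wy":0,"wz":0},{"x":0,"y":0,"z":0,"wx":0,"wy":0,"wz":0},{"x":0,"y":0,"z":0,"wx":0,"wy":0,"wz":0},{"x":0,"y":0,"z":0,"wx":0,"wy":0,"wz":0},{"x":0,"y":0,"z":0,"wx":0,"wy":0,"wz":0},{"x":0,"y":0,"z":0,"wx":0,"wy":0,"wz":0},{"x":0,"y":0,"z":0,"wx":0,"wy":0,"wz":0},{"x":0,"y":0,"z":0,"wx":0,"wy":0,"wz":0},{"x":0,"y":0,"z":0,"wx":0,"wy":0,"wz":0},{"x":0,"y":0,"z":0,"wx":0,"wy":0,"wz":0}]'
python3 -m creep '[{"x":0,"y":0.001,"z":0,"wx":0,"wy":0,"wz":0},{"x":0,"y":0.002,"z":0,"wx":0,"wy":0,"wz":0},{"x":0,"y":0.003,"z":0,"wx":0,"wy":0,"wz":0},{"x":0,"y":0.004,"z":0,"wx":0,"wy":0,"wz":0},{"x":0,"y":0.006,"z":0,"wx":0,"wy":0,"wz":0},{"x":0,"y":0.008,"z":0,"wx":0,"wy":0,"wz":0},{"x":0,"y":0.01,"z":0,"wx":0,"wy":0,"wz":0},{"x":0,"y":0.012,"z":0,"wx":0,"wy":0,"wz":0},{"x":0,"y":0.012,"z":0,"wx":0,"wy":0,"wz":0},{"x":0,"y":0.012,"z":0,"wx":0,"wy":0,"wz":0}]'
```

```text
t: 27.57
ee_pos: [0.5541, 0.0048, 0.0411]
eef_rot: [[0.205, -0.979, -0.006], [-0.979, -0.205, -0.002], [0.0, 0.006, -1.0]]
force: [-8.0, -0.7, 2.9]
finger_gap: 0.02
grasp_force: 45.0
t: 28.4
ee_pos: [0.5454, 0.0034, 0.0418]
eef_rot: [[0.206, -0.979, 0.001], [-0.979, -0.206, 0.0], [-0.0, -0.001, -1.0]]
force: [-0.4, -0.5, -0.7]
finger_gap: 0.0194
grasp_force: 45.0
```

```bash
python3 -m creep '[{"x":0,"y":0,"z":-0.02,"wx":0,"wy":0,"wz":0},{"x":0,"y":0,"z":-0.045,"wx":0,"wy":0,"wz":0},{"x":0,"y":0,"z":-0.07,"wx":0,"wy":0,"wz":0},{"x":0,"y":0,"z":-0.07,"wx":0,"wy":0,"wz":0}]'; python3 - <<'E'
from h import *
import pickle
ct,cs=pickle.load(open('c0.pkl','rb'))
for z in(.024,.026): print('top',onz(ct,358.3,199.1,z))
hsv=cv2.cvtColor(cs['image'],cv2.COLOR_BGR2HSV)[140:180,280:325]
m=cv2.inRange(hsv,(45,120,40),(80,255,255));print(cv2.boundingRect(m))
im=cs['image'][145:175,282:322]
V=hsv[...,2];vv=V[m>0];print(np.percentile(vv,[5,25,50,75,95]))
cv2.imwrite('pics/g1.png',cv2.resize(im,(800,600),interpolation=cv2.INTER_CUBIC))
ih=cv2.cvtColor(ct['image'],cv2.COLOR_BGR2HSV)[180:220,338:378];mm=cv2.inRange(ih,(45,100,60),(80,255,255));print(cv2.minAreaRect(cv2.findNonZero(mm)))
for z in(.024,.026): print(z,[((proj(cs,onz(ct,358.3,199.1,z))-[282,145]+.5)*20)])
E
```

```text
t: 28.73
ee_pos: [0.5489, 0.004, 0.1169]
eef_rot: [[0.207, -0.978, 0.011], [-0.978, -0.207, 0.002], [0.001, -0.011, -1.0]]
force: [0.2, 0.5, -0.3]
finger_gap: 0.0197
grasp_force: 45.0
top [ 0.5309255  -0.22443791  0.024     ]
top [ 0.53073295 -0.22389146  0.026     ]
(13, 15, 17, 13)
[100.55 115.25 135.   189.   197.  ]
((20.03999900817871, 19.279998779296875), (17.819089889526367, 19.233304977416992), 81.8698959350586)
0.024 [array([385.85513499, 261.55076347])]
0.026 [array([386.62799183, 250.83267482])]
```

View pics/g1.png

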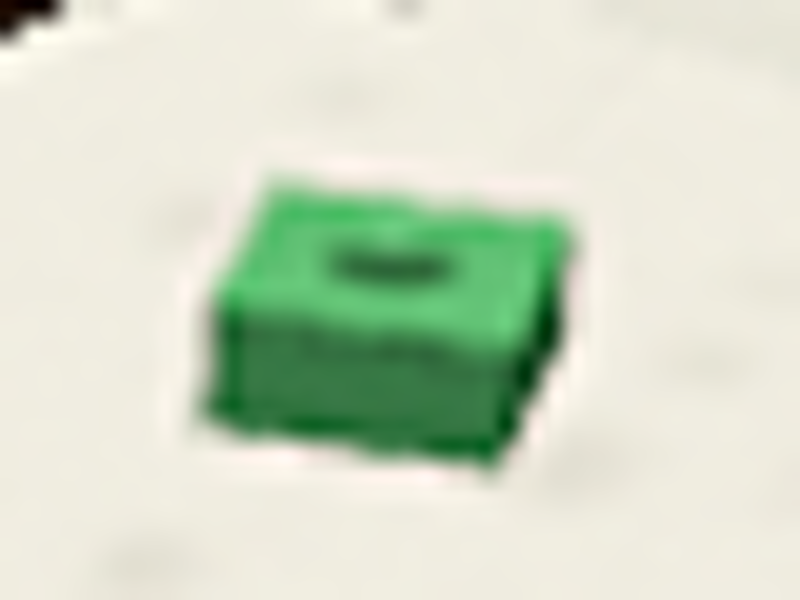

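The green stand's hole is at (390,266), against the top-view ray's projection at (386,262), so the two agree to about 1 mm. I'll carry the spindle above it.

```bash
python3 -m creep '[{"x":0.01,"y":0.003,"z":0,"wx":0,"wy":0,"wz":0},{"x":0.03,"y":0.008,"z":0,"wx":0,"wy":0,"wz":0},{"x":0.055,"y":0.015,"z":0,"wx":0,"wy":0,"wz":0},{"x":0.08,"y":0.022,"z":0,"wx":0,"wy":0,"wz":0},{"x":0.105,"y":0.029,"z":0,"wx":0,"wy":0,"wz":0},{"x":0.13,"y":0.036,"z":0,"wx":0,"wy":0,"wz":0},{"x":0.155,"y":0.043,"z":0,"wx":0,"wy":0,"wz":0},{"x":0.18,"y":0.05,"z":0,"wx":0,"wy":0,"wz":0},{"x":0.2,"y":0.056,"z":0,"wx":0,"wy":0,"wz":0},{"x":0.212,"y":0.059,"z":0,"wx":0,"wy":0,"wz":0},{"x":0.22,"y":0.061,"z":0,"wx":0,"wy":0,"wz":0},{"x":0.22,"y":0.061,"z":0.02,"wx":0,"wy":0,"wz":0},{"x":0.22,"y":0.061,"z":0.036,"wx":0,"wy":0,"wz":0},{"x":0.22,"y":0.061,"z":0.036,"wx":0,"wy":0,"wz":0},{"x":0.22,"y":0.061,"z":0.036,"wx":0,"wy":0,"wz":0},{"x":0.22,"y":0.061,"z":0.036,"wx":0,"wy":0,"wz":0}]'; python3 - <<'E'
from h import *
c=cam('scene');im=c['image'][120:180,270:350];cv2.imwrite('pics/g2.png',cv2.resize(im,(800,600),interpolation=cv2.INTER_CUBIC))
o=manip.get_obs();T=o['ee_pos'];R=o['eef_rot'];print(T)
print((proj(c,T+R[:,2]*.034)-[270,120]+.5)*10,(proj(c,T+R[:,2]*.002)-[270,120]+.5)*10,(proj(c,[.531,-.2244,.024])-[270,120]+.5)*10)
E
```

```text
t: 30.07
ee_pos: [0.5312, -0.2244, 0.0761]
eef_rot: [[0.207, -0.978, 0.001], [-0.978, -0.207, -0.0], [0.001, -0.001, -1.0]]
force: [0.0, 0.5, -0.3]
finger_gap: 0.0197
grasp_force: 45.0
[ 0.53143808 -0.22437995  0.07652149]
[314.80631383 322.756616  ] [321.60307294 220.70412178] [312.64456374 380.77788663]
```

View pics/g2.png

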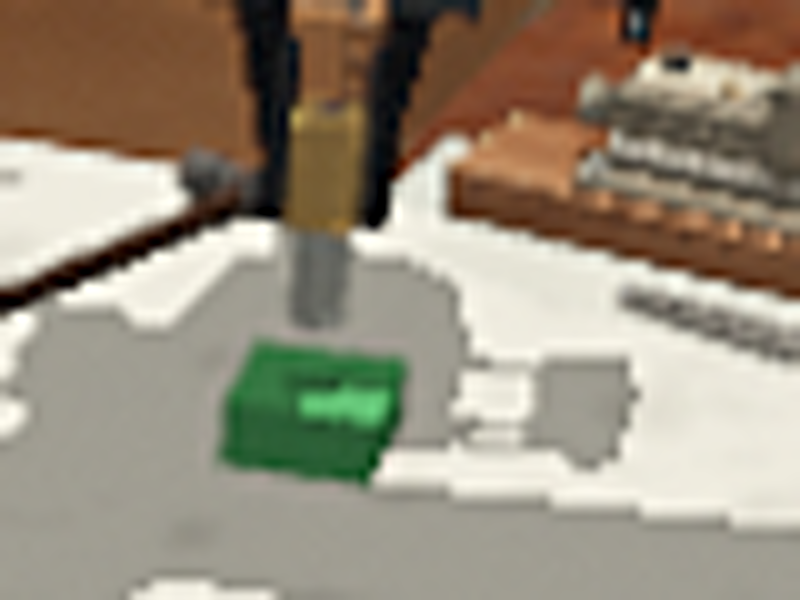

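The spindle's foot at (318,325) is directly above the hole at about (314,382). I'll lower it in small steps and watch the force.

```bash
python3 -m creep '[{"x":0,"y":0,"z":0.005,"wx":0,"wy":0,"wz":0},{"x":0,"y":0,"z":0.01,"wx":0,"wy":0,"wz":0},{"x":0,"y":0,"z":0.014,"wx":0,"wy":0,"wz":0},{"x":0,"y":0,"z":0.016,"wx":0,"wy":0,"wz":0},{"x":0,"y":0,"z":0.018,"wx":0,"wy":0,"wz":0},{"x":0,"y":0,"z":0.02,"wx":0,"wy":0,"wz":0},{"x":0,"y":0,"z":0.021,"wx":0,"wy":0,"wz":0},{"x":0,"y":0,"z":0.021,"wx":0,"wy":0,"wz":0}]'
```

```text
t: 30.78
ee_pos: [0.5307, -0.2248, 0.0544]
eef_rot: [[0.206, -0.979, 0.0], [-0.979, -0.206, -0.0], [0.0, -0.0, -1.0]]
force: [1.1, -1.0, -1.9]
finger_gap: 0.0199
grasp_force: 45.0
```

```bash
python3 -m creep '[{"x":0,"y":0,"z":0.001,"wx":0,"wy":0,"wz":0},{"x":0,"y":0,"z":0.002,"wx":0,"wy":0,"wz":0},{"x":0,"y":0,"z":0.003,"wx":0,"wy":0,"wz":0},{"x":0,"y":0,"z":0.004,"wx":0,"wy":0,"wz":0},{"x":0,"y":0,"z":0.004,"wx":0,"wy":0,"wz":0}]'
```

```text
t: 31.2
ee_pos: [0.5307, -0.2248, 0.0505]
eef_rot: [[0.206, -0.979, 0.001], [-0.979, -0.206, -0.0], [0.0, -0.0, -1.0]]
force: [0.8, -2.3, -0.2]
finger_gap: 0.0197
grasp_force: 45.0
```

```bash
python3 -m creep '[{"x":0.0005,"y":0,"z":0.001,"wx":0,"wy":0,"wz":0},{"x":0.0005,"y":-0.0002,"z":0.002,"wx":0,"wy":0,"wz":0},{"x":0.0005,"y":-0.0002,"z":0.004,"wx":0,"wy":0,"wz":0},{"x":0.0005,"y":-0.0002,"z":0.006,"wx":0,"wy":0,"wz":0},{"x":0.0005,"y":-0.0002,"z":0.008,"wx":0,"wy":0,"wz":0},{"x":0.0005,"y":-0.0002,"z":0.009,"wx":0,"wy":0,"wz":0},{"x":0.0005,"y":-0.0002,"z":0.009,"wx":0,"wy":0,"wz":0}]'
```

```text
t: 31.78
ee_pos: [0.5306, -0.2249, 0.0411]
eef_rot: [[0.205, -0.979, -0.001], [-0.979, -0.205, 0.0], [-0.0, 0.001, -1.0]]
force: [0.2, -0.5, -1.8]
finger_gap: 0.0199
grasp_force: 45.0
```

```bash
python3 -m creep '[{"x":0,"y":0,"z":0.0005,"wx":0,"wy":0,"wz":0},{"x":0,"y":0,"z":0.001,"wx":0,"wy":0,"wz":0},{"x":0,"y":0,"z":0.0015,"wx":0,"wy":0,"wz":0},{"x":0,"y":0,"z":0.002,"wx":0,"wy":0,"wz":0},{"x":0,"y":0,"z":0.0025,"wx":0,"wy":0,"wz":0},{"x":0,"y":0,"z":0.0025,"wx":0,"wy":0,"wz":0},{"x":0,"y":0,"z":0.0025,"wx":0,"wy":0,"wz":0}]'
```

```text
t: 32.37
ee_pos: [0.5308, -0.2249, 0.039]
eef_rot: [[0.205, -0.979, 0.0], [-0.979, -0.205, 0.0], [-0.0, -0.0, -1.0]]
force: [0.2, -0.4, -0.8]
finger_gap: 0.0195
grasp_force: 45.0
```

```bash
python3 -m creep '[{"x":0,"y":0,"z":0.0005,"wx":0,"wy":0,"wz":0},{"x":0,"y":0,"z":0.001,"wx":0,"wy":0,"wz":0},{"x":0,"y":0,"z":0.0015,"wx":0,"wy":0,"wz":0},{"x":0,"y":0,"z":0.0015,"wx":0,"wy":0,"wz":0}]'
```

```text
t: 32.7
ee_pos: [0.5308, -0.225, 0.0378]
eef_rot: [[0.206, -0.979, -0.0], [-0.979, -0.206, -0.0], [0.0, 0.0, -1.0]]
force: [-0.2, 0.6, 1.4]
finger_gap: 0.0197
grasp_force: 45.0
```

It is about on the floor, so I'll release and rise.

```bash
python3 -m creep '[{"x":0,"y":0,"z":0,"wx":0,"wy":0,"wz":0},{"x":0,"y":0,"z":0,"wx":0,"wy":0,"wz":0},{"x":0,"y":0,"z":0,"wx":0,"wy":0,"wz":0},{"x":0,"y":0,"z":0,"wx":0,"wy":0,"wz":0},{"x":0,"y":0,"z":0,"wx":0,"wy":0,"wz":0},{"x":0,"y":0,"z":0,"wx":0,"wy":0,"wz":0}]' 0.1
python3 -m creep '[{"x":0,"y":0,"z":-0.01,"wx":0,"wy":0,"wz":0},{"x":0,"y":0,"z":-0.025,"wx":0,"wy":0,"wz":0},{"x":0,"y":0,"z":-0.045,"wx":0,"wy":0,"wz":0},{"x":0,"y":0,"z":-0.065,"wx":0,"wy":0,"wz":0},{"x":0,"y":0,"z":-0.085,"wx":0,"wy":0,"wz":0},{"x":0,"y":0,"z":-0.1,"wx":0,"wy":0,"wz":0},{"x":0,"y":0,"z":-0.1,"wx":0,"wy":0,"wz":0},{"x":0,"y":0,"z":-0.1,"wx":0,"wy":0,"wz":0}]'
python3 - <<'E'
from h import *
c=cam('scene');im=c['image'][120:180,270:350];cv2.imwrite('pics/g3.png',cv2.resize(im,(800,600),interpolation=cv2.INTER_CUBIC))
for z in(.07,.037,.036,.024): print(z,(proj(c,[.531,-.2246,z])-[270,120]+.5)*10)
E
```

```text
t: 33.2
ee_pos: [0.5308, -0.225, 0.0375]
eef_rot: [[0.205, -0.979, -0.0], [-0.979, -0.205, 0.0], [-0.0, 0.0, -1.0]]
force: [0.1, -0.5, 0.1]
finger_gap: 0.0462
grasp_force: 0.0
t: 33.87
ee_pos: [0.5313, -0.225, 0.1389]
eef_rot: [[0.205, -0.979, 0.003], [-0.979, -0.205, -0.0], [0.001, -0.003, -1.0]]
force: [-0.7, 0.4, -0.8]
finger_gap: 0.0476
grasp_force: 0.0
0.07 [322.36195216 235.31252853]
0.037 [315.52124358 340.11583858]
0.036 [315.31685858 343.24125241]
0.024 [312.87737758 380.51915579]
```

View pics/g3.png

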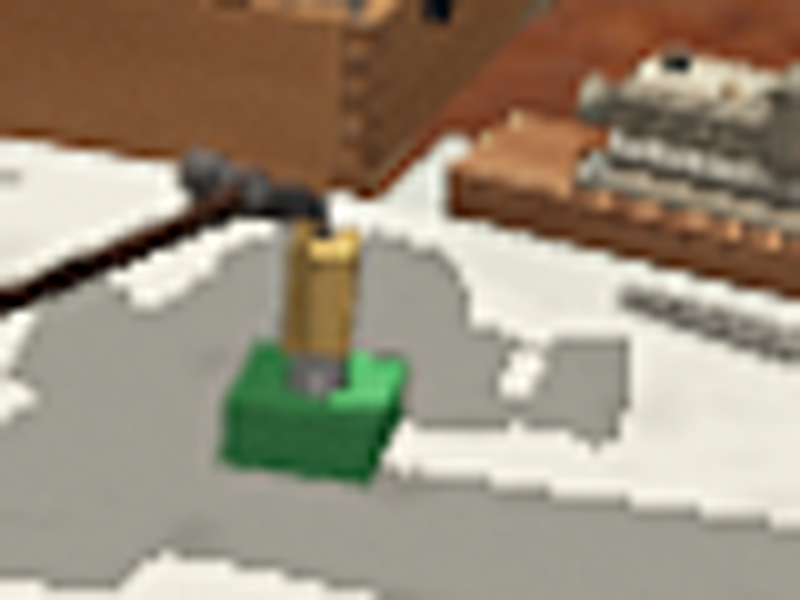

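The spindle stands upright in the green stand, with its head top at about (324,236) against a predicted (322,235) when fully home. It is released and the gripper is clear, so I'm handing in.

```bash
python3 -c "
from h import *
print(manip.finish_job())"
```

```text
the job is handed in; nothing more can be done
None
```

The spindle went freely through the go gap, stopped on the no-go anvils under about 7.6 N (below the suggested 10 N) for over a second, and now stands released and, by the camera check, fully home in the green stand; I handed the job in at about 34 s, but no verdict came back.

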